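# Hang the dish carrier on the glazing conveyor

## Robot

A 6-joint arm with a two-finger parallel gripper is mounted at the origin on the work surface. World frame = base frame: x ahead of the robot, y to its left, z up, the work surface at z = 0. Lengths are in mm, angles in degrees, forces in N, time in s.
With the tool pointing down it reaches from about 325 to 925 mm from the base axis. Payload 3.1 kg.
Tool frame: the origin (TCP) lies at the very end of the fingers, on their centre line; the grasp point (between the pads) lies grasp_offset behind it (grasp_offset is the distance from the TCP to the grasp point, in mm); z points along the fingers, x is the direction in which the jaws open and shut, and the axes are right-handed (so a half turn about z gives the same grasp; the last joint's range is limited). The gripper opens to 85 mm and grips with 20 to 120 N. Pads are 22 mm wide; open, the fingers measure 114 mm over their backs; the gripper's body (76 mm by 85 mm) begins 54 mm behind the grasp point. The pads swing forward as they close: fully open they stand 13 mm farther back than shut.
Start: joints at [66.624, 12.427, 92.441, -0, 75.132, -6.429], TCP at [182.172, 597.873, 195.9] pointing down, gripper open.
Joint ranges: [-157.48, 157.48], [-44.54, 120.13], [17.64, 146.25], [-64.5, 244.5], [7.68, 150.69], [-147.95, 147.95]. Speed limits (degrees/s): [159.86, 159.86, 180, 180, 180, 180].

## Interface

Orientations are given as [roll, pitch, yaw] about the fixed x, y, z axes, in that order (R = Rz(yaw) Ry(pitch) Rx(roll)).
In Python, from station import * gives the robot as it stands. Calls block until the motion is done:
- goto(position, orientation): joint-space move of the TCP to a pose.
- move_l(position, attitude=None, speed=150): straight line of the TCP; attitude=None keeps the orientation; speed is the mean speed in mm/s.
- move_j(angles): joint-space move.
- grip(opening, squeeze=None): finger opening in mm; squeeze is the grip in N (None keeps the last); returns when the fingers have stopped.
- wait(seconds).
- solve_ik(position, orientation): joint angles nearest the present ones, or None.
- get_obs(): the state.
- get_image(name): name is "scene" or "top" or "wrist"; returns the picture (384x512x3 uint8, red, green, blue); there is no depth.
- get_calibration(name): a dict with "fx", "fy", "cx", "cy" (pixels), "D" ([k1, k2, p1, p2, k3] as OpenCV has them; the pictures are not rectified), "R" (3x3) and "t" (3): a world point X has camera coordinates R X + t; the wrist camera has in their place "mount" (4x4, takes a point from camera to tool coordinates, whose origin is the TCP and whose axes are the tool frame's). Camera axes: x right, y down, z forward; pixel columns grow to the right and rows downward; lengths in mm; the calibration is good to about 2 mm. A picture is of the moment at which its call begins: read the wrist's pose just before it. get_calibration takes no time and is no camera call.
A pose or a line that the arm cannot do raises Unreachable and nothing moves.
- sign_off(): hands the job in, once; it reports no verdict.
Trained networks look in the newest picture that a camera, given by its name, has taken for a name from the list of things; names that differ only in an ending like _2 or _b are one class to them, and where a whole thing is asked for, a point or a joint stands for the part that bears it (a point fixed in the world has none). Each returns a list of dicts, best first, with "score" (0 to 1); they miss things now and then, are a little off and sometimes report something else, mostly with a low value. They report only what shows in the picture. A call takes as long as a camera call. They do not tell look-alikes from the thing itself.
- spot_in(name, camera): "extent" ([centre column, centre row, width, height] in pixels, round what is visible of it).
- regions_of(name, camera): "region" (384x512 bool, what is visible of it) and "extent" ([centre column, centre row, width, height] in pixels, round what is visible of it).
The state is a dict: "t": time; "joint_pos": joint angles; "qvel": joint speeds; "effort": joint torques, N m; "tcp_pos": TCP position; "ee_rot": TCP orientation; "wrist_force": force on the tool from outside, world axes, zero at the start; "moment": the same for the moment, N m; "grip_width": finger opening in mm.
Only numpy, scipy, OpenCV 4.12 (cv2) and the standard library are available. Lean on these libraries where they do the work, as an engineer would, in place of code of your own. Each camera call takes 0.05 s, during which the arm holds its last target. There are 200 camera calls.

## Task

Hang the loose carrier that holds the long eight-sided dish on the conveyor rail, in the empty bay between the two pusher dogs: lift its hook over the rail's lip and lower it gently, without dropping it, until the hook sits right down behind the lip with the dish hanging on the outer side, squarely to the rail. Keep the dish upright throughout, and leave the two other loose carriers where they stand.

Things in the scene. Friction and masses are not known exactly. Their poses are not given: they have to be found in the camera images.
- carrier: Steel carrier (0.28 kg), long octagonal white dish 92x64 fixed on its ledge. Origin: under the hook's bridge, mid-throat, 105 above its foot; z up, x dish to nose. In mm: ledge x -94..-14, y+-48; back plate x -18..-14, y+-25; bridge x -18..19, z 0..5; nose x 14..19, y+-25, down to z -24; wooden grip block x -13..3 (pinch across x), y+-22, z 5..47; mass centre some 30 to the dish side of the block
- bay: Gap between 2 dark dogs (x 12..36, inner faces 100 apart, tops at z 2) on the fixed rail. Origin: lip's top edge, mid-gap, 130 above table; z up, y along rail, x from lip into track. In mm: lip x -2..2, its skirt down to z -100; track x 2..42, floor z -32, rear edge z -12. Hung: x axes agree, origins nearly meet, ledge at -x; it droops a few degrees onto the skirt. A fixed carrier hangs 145+ to -y
- carrier_round: Bystander: loose carrier with a round dish, 70 mm in diameter; otherwise the same shape, size and frame as the carrier to hang. It stands on the table.
- carrier_square: Bystander: loose carrier with a square dish, 66 x 66 mm; otherwise the same shape, size and frame as the carrier to hang. It stands on the table.
There are look-alikes about, which are no part of the job. Leave any pink or turquoise look-alike of the carrier alone.

How it is judged:
By the outcome, as a careful person would: the job done as asked, in the order asked, and still so for the second after the job is handed in, with the robot touching nothing.
It also fails if it takes over 48 s, if anything falls off the work surface, if the arm or the gripper's body presses on something with over 40 N, if the wrist force passes 120 N, or if a joint passes its speed limit or range.

## Working session

There is one attempt and no reset: what is moved stays moved. The work goes in short steps, each a Python script; the robot and the scene stay as the last script left them, time stands still between calls to the robot, and variables do not carry over. Pictures are saved under pics/ and viewed, about 8 in all and at most 12, crops included, and the job is handed in when it is done.

```bash
mkdir -p pics; python3 - <<'E'
from station import *
import cv2,numpy as np
a=get_image("scene");b=get_image("top")
cv2.imwrite("pics/s.png",a[...,::-1]);cv2.imwrite("pics/t.png",b[...,::-1])
for c in("scene","top"):
  k=get_calibration(c);print(c,k)
  for n in("carrier","bay","carrier_round","carrier_square"):
    print(n,[(round(d["score"],2),[round(float(v)) for v in d["extent"]]) for d in spot_in(n,c)])
print(get_calibration("wrist"),get_obs())
E
```

```text
scene {'fx': 428.3725028632279, 'fy': 428.3725028632279, 'cx': 247.98989144018822, 'cy': 191.45564006088156, 'D': array([0.0432612, 0.       , 0.       , 0.       , 0.       ]), 'R': array([[-0.83989194,  0.54263672, -0.01126561],
       [ 0.36365433,  0.54721246, -0.75386607],
       [-0.40291073, -0.63726282, -0.65693153]]), 't': array([ 533.27047033,   -1.78814151, 1436.32106276])}
carrier [(0.98, [233, 135, 35, 34]), (0.84, [262, 197, 42, 39]), (0.79, [218, 287, 41, 70])]
bay [(0.8, [343, 296, 43, 43]), (0.24, [265, 198, 44, 41])]
carrier_round [(0.93, [247, 242, 47, 50])]
carrier_square [(0.7, [202, 200, 39, 49])]
top {'fx': 417.58388934607416, 'fy': 417.58388934607416, 'cx': 258.89207518749765, 'cy': 182.0147518459424, 'D': array([-0.03507585,  0.        ,  0.        ,  0.        ,  0.        ]), 'R': array([[ 2.68089462e-02, -9.99635803e-01,  3.08896050e-03],
       [-9.95381430e-01, -2.69795386e-02, -9.21298718e-02],
       [ 9.21796571e-02, -6.04789146e-04, -9.95742208e-01]]), 't': array([-149.41695377,  567.0746508 , 1361.09338401])}
carrier [(0.81, [272, 216, 38, 31]), (0.
[... 657 characters left out ...]
00,  0.00000000e+00,
         1.00000000e+00]])} {'t': 0.5, 'joint_pos': array([ 6.66239724e+01,  1.24288731e+01,  9.24422838e+01, -9.52829413e-04,
        7.51311924e+01, -6.42735804e+00]), 'qvel': array([ 0.08538932, -0.00147282, -0.19172437,  0.02298011, -0.12903725,
        0.11236904]), 'effort': array([ 2.61977311e-04, -3.96388257e+01, -3.03839529e+01, -5.42623627e-05,
        2.11201455e-03,  4.53026033e-06]), 'tcp_pos': array([182.16827715, 597.8633373 , 195.87325071]), 'ee_rot': array([1.79999348e+02, 2.43758159e-03, 7.30515750e+01]), 'wrist_force': array([0.77932748, 0.32342347, 0.59764976]), 'moment': array([-0.00352545, -0.02074879, -0.06832804]), 'grip_width': 85.28784881799275}
```

View pics/s.png

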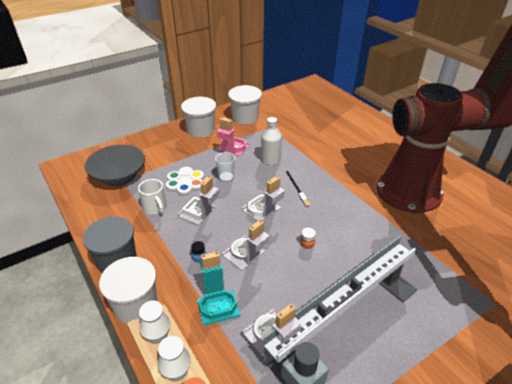

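View pics/t.png

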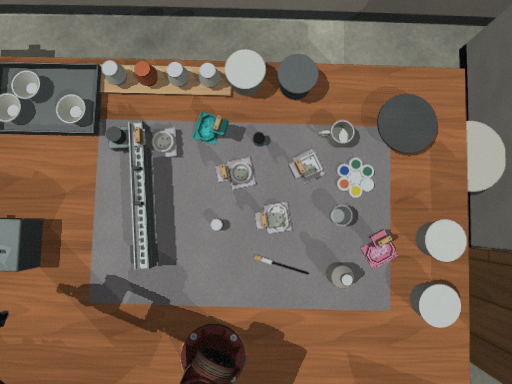

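```bash
cat > h.py <<'E'
from station import *
import cv2,numpy as np
from scipy.spatial.transform import Rotation as Ro
def cam(c):
  k=get_calibration(c);K=np.array([[k['fx'],0,k['cx']],[0,k['fy'],k['cy']],[0,0,1]])
  if 'R' in k: R,t=np.array(k['R']),np.array(k['t'])
  else:
    o=get_obs();T=np.eye(4);T[:3,:3]=Ro.from_euler('xyz',o['ee_rot'],degrees=True).as_matrix();T[:3,3]=o['tcp_pos']
    M=np.linalg.inv(T@k['mount']);R,t=M[:3,:3],M[:3,3]
  return dict(K=K,D=np.array(k['D']),R=R,t=t)
def ray(c,uv):
  p=cv2.undistortPoints(np.array([[uv]],float),c['K'],c['D'])[0,0]
  return -c['R'].T@c['t'], c['R'].T@np.array([p[0],p[1],1])
def onz(c,uv,z):
  o,d=ray(c,uv);return o+d*(z-o[2])/d[2]
def proj(c,X):
  return cv2.projectPoints(np.array(X,float).reshape(-1,1,3),cv2.Rodrigues(c['R'])[0],c['t'],c['K'],c['D'])[0][:,0]
def tri(cs,uvs):
  A=np.zeros((3,3));b=np.zeros(3)
  for c,uv in zip(cs,uvs):
    o,d=ray(c,uv);d/=np.linalg.norm(d);P=np.eye(3)-np.outer(d,d);A+=P;b+=P@o
  X=np.linalg.solve(A,b);return X,[np.round(proj(c,X)[0]-uv,1) for c,uv in zip(cs,uvs)]
def save(n,im,box=None,f=1):
  if box: im=im[box[1]:box[3],box[0]:box[2]]
  cv2.imwrite(f"pics/{n}.png",cv2.resize(im,None,fx=f,fy=f,interpolation=cv2.INTER_CUBIC)[...,::-1])
def pose_of(yaw): return [180,0,yaw]
E
python3 - <<'E'
from h import *
t=cam("top")
for n,uv,z in(("blk",(263,218),140),("dish",(277,216),30),("bay",(139,187),130),("railfar",(139,125),120),("railnear",(143,266),120),("fix",(140,137),170)): print(n,onz(t,uv,z).round())
a=get_image("scene");b=get_image("top")
x=cv2.resize(a[225:365,230:430],(800,560),interpolation=cv2.INTER_CUBIC)
y=cv2.resize(b[110:280,100:300],(706,600),interpolation=cv2.INTER_CUBIC)
cv2.imwrite("pics/c2.png",y[...,::-1])
for yaw in range(-180,180,30):
  print(yaw,[solve_ik(p,[180,0,yaw]) is not None for p in([450,-100,320],[450,0,320],[500,250,320],[550,300,320])])
E
```

```text
blk [ 451. -149.  140.]
dish [ 460. -197.   30.]
bay [536. 234. 130.]
railfar [732. 248. 120.]
railnear [295. 213. 120.]
fix [684. 228. 170.]
-180 [False, False, False, False]
-150 [True, True, False, False]
-120 [True, True, True, True]
-90 [True, True, True, True]
-60 [True, True, True, True]
-30 [True, True, True, True]
0 [True, True, True, True]
30 [True, True, True, True]
60 [True, True, True, True]
90 [True, True, True, True]
120 [True, True, True, True]
150 [False, False, True, True]
```

View pics/c2.png

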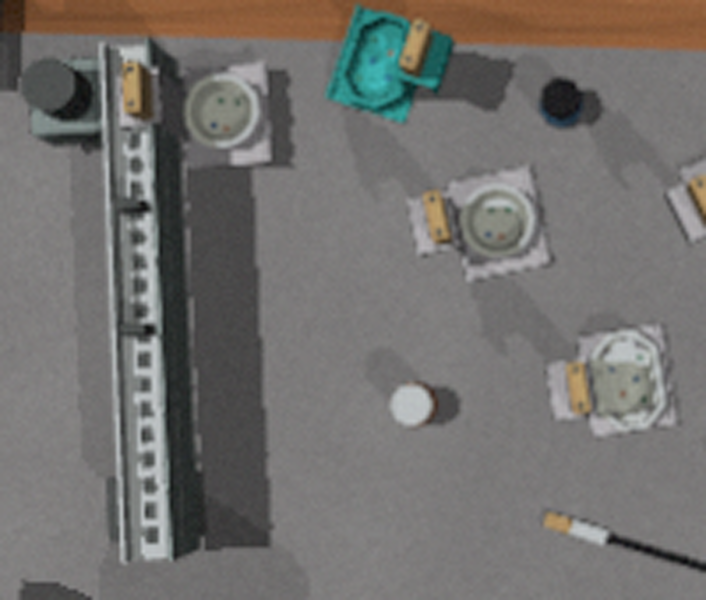

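```bash
python3 - <<'E'
from h import *
import pickle
try: print("go",grasp_offset)
except Exception as e: print(e)
t=cam("top")
V=[([421,-234,300],(451,-165,120)),([421,-134,300],(451,-165,120)),([506,60,300],(536,215,130)),([506,170,300],(536,215,130))]
out=[];cs=[]
for p,X in V:
  goto(p,[180,0,90]);wait(.3);c=cam("wrist");im=get_image("wrist");u,v=proj(c,X)[0]
  x0=int(np.clip(u-100,0,312));y0=int(np.clip(v-75,0,234));cs.append((c,im,x0,y0));print(get_obs()['tcp_pos'].round(1),x0,y0)
  out.append(cv2.resize(im[y0:y0+150,x0:x0+200],None,fx=2,fy=2,interpolation=cv2.INTER_CUBIC))
pickle.dump(cs,open("v.pkl","wb"))
cv2.imwrite("pics/w4.png",np.vstack([np.hstack(out[:2]),np.hstack(out[2:])])[...,::-1]);print(get_obs()['t'])
E
```

```text
go 18.700000000000003
[ 421.1 -233.8  300. ] 211 113
[ 421.  -134.7  299.9] 128 113
[506.   59.  300.2] 288 115
[506.2 169.1 300.1] 193 115
6.9167
```

View pics/w4.png

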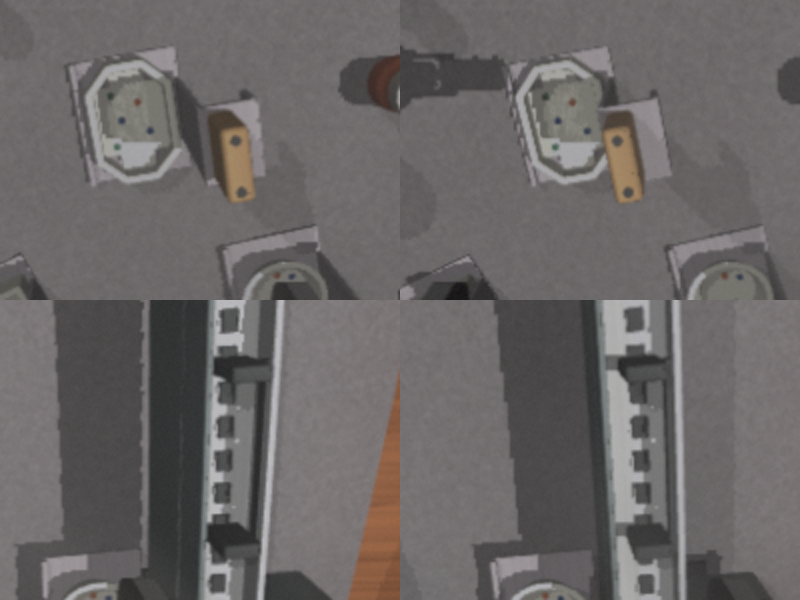

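```bash
python3 - <<'E'
from h import *
import pickle
cs=pickle.load(open("v.pkl","rb"))
C=[c[0] for c in cs]
f=lambda i,u,v:(cs[i][2]+u/2,cs[i][3]+v/2)
for a,b in(((235,141),(217,140)),((241,192),(228,192)),((68,66),(109,66)),((166,184),(557-390-0,184))):
  print(tri(C[:2],[f(0,*a),f(1,*b)]))
o=[]
for i,x in((2,70),(3,70)):
  c,im,x0,y0=cs[i];o.append(cv2.resize(im[y0:y0+150,x0+x:x0+x+100],None,fx=4,fy=4,interpolation=cv2.INTER_CUBIC))
o=np.hstack(o).astype(float);o=np.clip(o*1.5,0,255).astype(np.uint8)
cv2.imwrite("pics/bay.png",o[...,::-1])
E
```

```text
(array([ 435.08490975, -153.70740707,  152.86910581]), [array([ 0. , -0.4]), array([-0. ,  0.4])])
(array([ 464.63482192, -148.23895495,  152.85232117]), [array([-0. , -0.2]), array([-0. ,  0.2])])
(array([ 423.05167064, -248.03790877,  -19.11551606]), [array([ 0. , -0.2]), array([0. , 0.2])])
(array([ 470.64237673, -185.94417577,  123.16742201]), [array([-0. , -0.2]), array([-0. ,  0.2])])
```

View pics/bay.png

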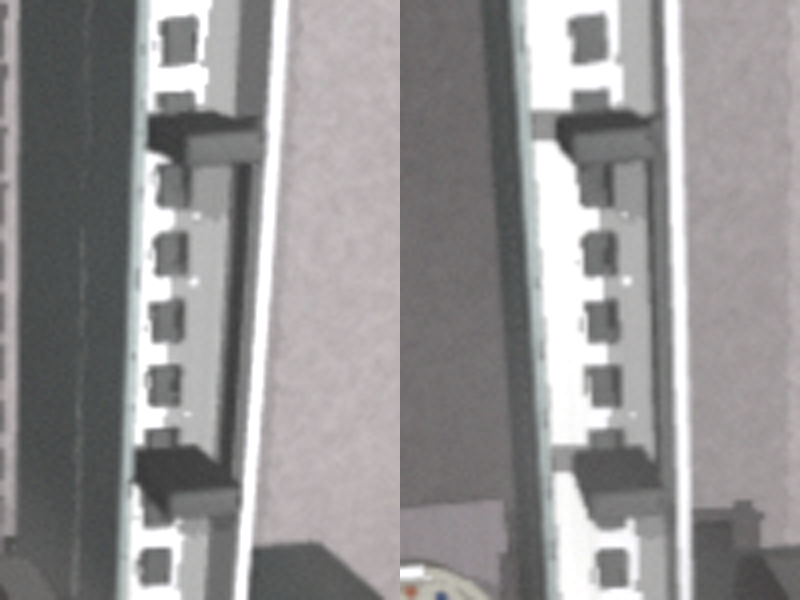

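```bash
python3 - <<'E'
from h import *
import pickle
cs=pickle.load(open("v.pkl","rb"))
C=[c[0] for c in cs]
for i,c0 in((2,26),(3,22)):
  c,im,x0,y0=cs[i];g=im.mean(2).astype(int)
  for r in(5,50,75,95,140): print(i,r,x0+70+c0,g[y0+r,x0+70+c0:x0+70+c0+22])
f=lambda i,u,v:(cs[i][2]+70+(u-(400 if i==3 else 0))/4,cs[i][3]+v/4)
for a,b in(((226,162),(620,160)),((204,490),(628,493)),((141,75),(522,75)),((124,500),(547,500))):
  print(tri(C[2:],[f(2,*a),f(3,*b)]),onz(C[2],f(2,*a),131).round(1),onz(C[3],f(3,*b),131).round(1))
E
```

```text
2 5 384 [ 49  50  51  49  50  54  50  61  98 122 131 164 178 143 108  83  88  89
  89  86  85  84]
2 50 384 [ 52  55  52  54  52  57  75 111 126 139 170 180 151  90  73  83  84  83
  82  80  69  78]
2 75 384 [ 52  53  55  54  55  71 107 133 146 170 169 137 124 121 121 113  96  82
  73  77 104 121]
2 95 384 [ 53  53  50  54  65  97 129 137 157 161 124 114  75  78  81  80  71  59
  61  99 120 122]
2 140 384 [ 55  54  56  84 117 127 150 147 103  71  67  75  78  78  77  80 101 161
 165 134 123 121]
3 5 285 [ 52  55  53  54  54  72 103 119 124 146 170 174 175 173 173 174 176 177
 174 149 101  80]
3 50 285 [ 74  65  55  53  55  54  54  56  79 115 125 128 142 171 172 171 173 172
 171 173 173 172]
3 75 285 [ 77  76  73  64  56  55  56  60  56  62  90 123 130 146 171 175 174 174
 174 172 172 174]
3 95 285 [ 76  77  77  78  73  62  61  61  63  63  63  83 118 124 139 165 172 173
 171 171 168 171]
3 140 285 [ 96  96  90  70  67  65  63  61  56  55  58  59  57  63  89 114 119 140
 164 170 171 168]
(array([494.73205843, 240.91334315, 128.18896196]), [array([ 0. , -0.2]), array([-0. ,  0.2])]) [494.4 239.5 131. ] [494.  240.3 131. ]
(array([596.79464925, 249.19050337, 129.76306013]), [array([0. , 0.1]), array([-0. , -0.1])]) [596.  248.5 131. ] [596.3 248.9 131. ]
(array([470.37075141, 212.19957806, 130.6451772 ]), [array([-0. ,  0.1]), array([ 0. , -0.1])]) [470.2 212.  131. ] [470.5 212.2 131. ]
(array([599.5201714 , 224.55858393, 129.7225318 ]), [array([-0. , -0.2]), array([0. , 0.2])]) [599.2 224.  131. ] [598.6 224.3 131. ]
```

```bash
python3 - <<'E'
from h import *
import pickle
cs=pickle.load(open("v.pkl","rb"))
r=[5,50,75,95,140];U={2:[391.7,390.3,389.4,388.6,387],3:[290.4,293.2,294.9,296.1,299]}
for i in U:
  P=np.array([onz(cs[i][0],(u+.0,cs[i][3]+k),130) for u,k in zip(U[i],r)]);p=np.polyfit(P[:,0]-545,P[:,1],1);print(i,p,np.degrees(np.arctan(p[0])),P[[0,-1]].round(1))
E
```

```text
2 [9.60334686e-02 2.17411323e+02] 5.485490537834425 [[455.4 208.9 130. ]
 [620.5 224.8 130. ]]
3 [9.79855939e-02 2.17095647e+02] 5.596296268054271 [[455.8 208.4 130. ]
 [619.7 224.5 130. ]]
```

```bash
python3 - <<'E'
from h import *
Y=100.5;x,y=449.9,-151.0
goto([x,y,220],[180,0,Y]);move_l([x,y,117],speed=120);wait(.2)
print(get_obs()['tcp_pos'],get_obs()['ee_rot'],get_obs()['wrist_force'].round(1))
grip(10,60);o=get_obs();print(o['grip_width'],o['wrist_force'].round(1),o['t'])
move_l([x,y,135],speed=60);wait(.2);o=get_obs();print(o['grip_width'],o['wrist_force'].round(2),o['moment'].round(3),o['tcp_pos'])
move_l([x,y,300],speed=150)
goto([548.7,209.6,300],[180,0,95.5]);wait(.3)
o=get_obs();print(o['grip_width'],o['wrist_force'].round(2),o['moment'].round(3),o['tcp_pos'],o['ee_rot'],o['t'])
c=cam("wrist");im=get_image("wrist");a=get_image("scene")
s=cv2.resize(a[150:350,230:430],(600,600),interpolation=cv2.INTER_CUBIC)
cv2.imwrite("pics/held.png",np.hstack([cv2.resize(im,(800,600))])[...,::-1]);cv2.imwrite("pics/helds.png",s[...,::-1])
E
```

```text
[ 450.64722365 -151.35499631  117.99044874] [1.79908523e+02 6.84743866e-02 1.00502640e+02] [ 0.7  0.1 -0.2]
10.154644869300048 [-1.2 -0.2  0.7] 10.0917
10.081494440769086 [-0.4   0.26  0.24] [-0.046 -0.016 -0.   ] [ 449.60534611 -150.86033497  134.6916715 ]
10.395157727499097 [0.04 0.64 0.53] [ 0.011  0.01  -0.038] [548.88848624 208.74984757 300.18528397] [1.79985033e+02 2.01324267e-03 9.54221459e+01] 13.6917
```

View pics/held.png

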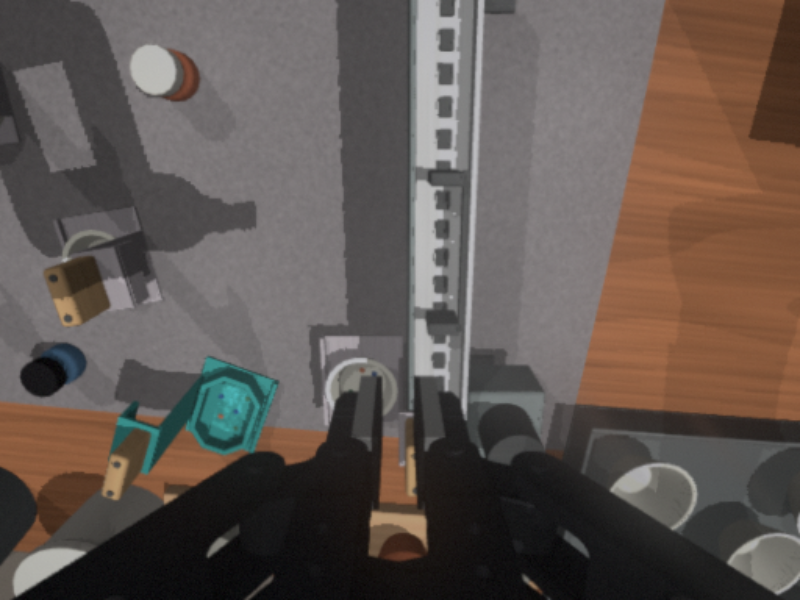

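View pics/helds.png

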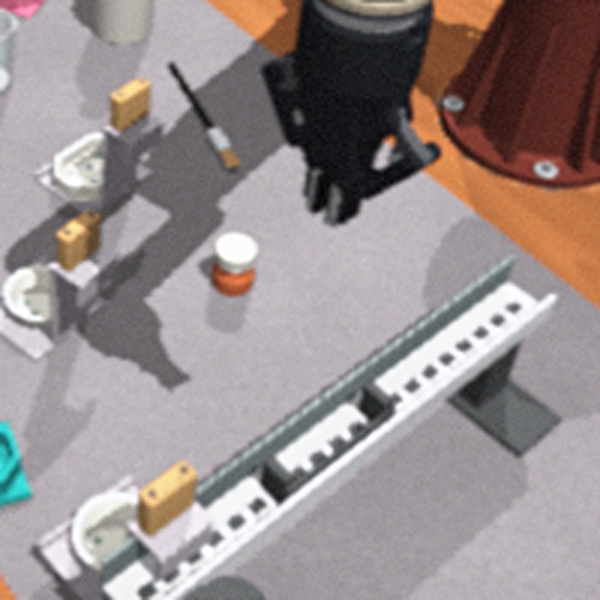

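```bash
python3 - <<'E'
from h import *
import pickle
V=[[421,-234,300],[421,-134,300]];out=[];cs=[]
grip(85)
for p in V:
  goto(p,[180,0,90]);wait(.3);c=cam("wrist");im=get_image("wrist");u,v=proj(c,(451,-165,120))[0]
  x0=int(u-66);y0=int(v-75);cs.append((c,im,x0,y0));print(x0,y0)
  out.append(cv2.resize(im[y0:y0+150,x0:x0+133],None,fx=3,fy=3,interpolation=cv2.INTER_CUBIC))
pickle.dump(cs,open("v2.pkl","wb"))
cv2.imwrite("pics/again.png",np.hstack(out)[...,::-1]);print(get_obs()['t'])
E
```

```text
245 113
162 113
17.3833
```

View pics/again.png

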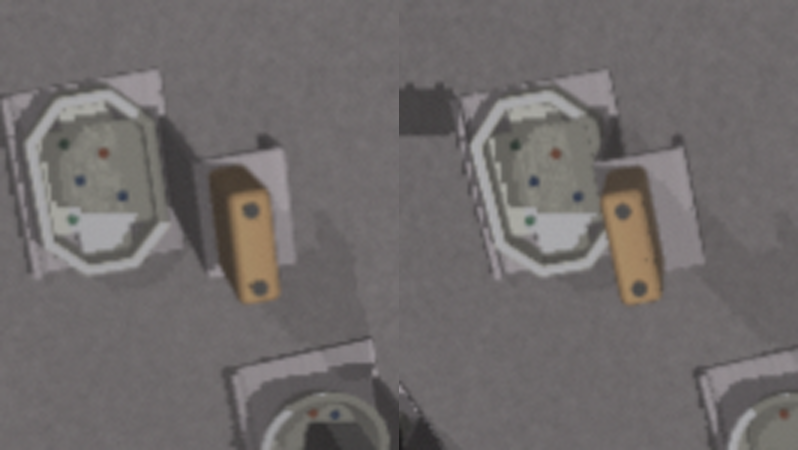

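```bash
python3 - <<'E'
from h import *
s=cam("scene");w=cam("wrist");t=cam("top")
print("scene tcp then",proj(s,(548.9,208.7,300)),"seen ~(340,222)")
o=get_obs();print(o['tcp_pos'],o['grip_width'],"wrist tcp*1.5625",proj(w,o['tcp_pos'])*1.5625)
print("scene now tcp",proj(s,o['tcp_pos']))
for X in((435.1,-153.7,152),(464.6,-148.2,152),(547.7,219.6,130)):print(proj(s,X),proj(t,X))
g,h=s,t
im=get_image("scene");save("n",im,(200,60,440,240),3.3)
E
```

```text
scene tcp then [[336.33247835 233.10646967]] seen ~(340,222)
[ 420.97505216 -134.74880368  299.88422505] 84.8171650688826 wrist tcp*1.5625 [[396.92255153 354.92182994]]
scene now tcp [[286.28640482 136.34535848]]
[[276.13869691 177.07584716]] [[264.35613674 223.46893591]]
[[268.97707623 181.6316678 ]] [[262.77625685 213.54908653]]
[[330.90150128 286.78073173]] [[143.94047794 183.31504404]]
```

View pics/n.png

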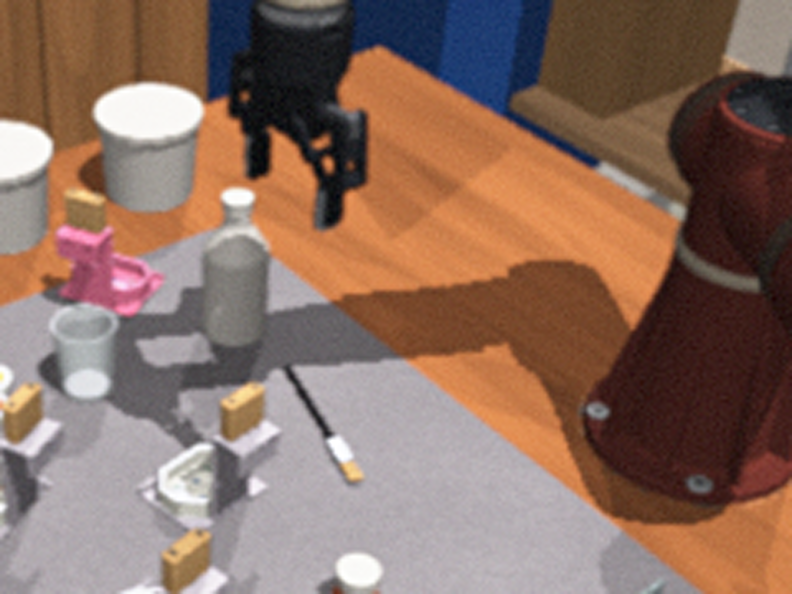

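```bash
python3 - <<'E'
from h import *
k=get_calibration("wrist");M=np.linalg.inv(k['mount']);K=cam("wrist")
for z in(0,-10,-20,-30,-40,-50):
  X=np.array([[0,-11,z],[0,0,z],[0,11,z]],float)
  p=cv2.projectPoints(X,cv2.Rodrigues(M[:3,:3])[0],M[:3,3],K['K'],K['D'])[0][:,0]*1.5625
  print(z,p.round(0).tolist())
s=cam("scene")
for z in(0,10,20,30,40,50):print(z,(proj(s,(548.9,208.7,300+z))[0]-[230,150])*3,(proj(s,(421,-134.7,300+z))[0]-[200,60])*3.3)
goto([449.9,-151,225],[180,0,100.5]);grip(16);im=get_image("wrist");a=get_image("scene");save("q",a,(220,90,340,230),4)
x=cv2.imread("pics/q.png");y=cv2.resize(im[200:384,180:340],(320,368))[...,::-1]
z=np.zeros((560,800,3),np.uint8);z[:,:480]=x;z[:368,480:]=y;cv2.imwrite("pics/q.png",z)
print([(proj(s,(449.9,-151,225+d))[0]-[220,90])*4 for d in(0,20,40)]);print(get_obs()['tcp_pos'],get_obs()['t'])
E
```

```text
0 [[397.0, 329.0], [397.0, 355.0], [397.0, 380.0]]
-10 [[397.0, 339.0], [397.0, 366.0], [397.0, 392.0]]
-20 [[397.0, 349.0], [397.0, 378.0], [397.0, 405.0]]
-30 [[397.0, 361.0], [397.0, 391.0], [397.0, 420.0]]
-40 [[397.0, 375.0], [397.0, 406.0], [397.0, 436.0]]
-50 [[397.0, 390.0], [397.0, 423.0], [397.0, 454.0]]
0 [318.99743505 249.31940902] [284.76322336 251.8580261 ]
10 [320.8039381  239.19697934] [285.35818846 241.51535311]
20 [322.63903176 228.92339787] [285.96069871 231.05095027]
30 [324.50343066 218.49507525] [286.57090583 220.46250631]
40 [326.39787422 207.90830221] [287.18896571 209.74764797]
50 [328.32312783 197.15924435] [287.81503865 198.90393786]
[array([212.98929062, 277.0195893 ]), array([213.78994292, 253.87051226]), array([214.61030067, 230.1971544 ])]
[ 449.84499205 -150.97917107  224.94810809] 18.6167
```

View pics/q.png

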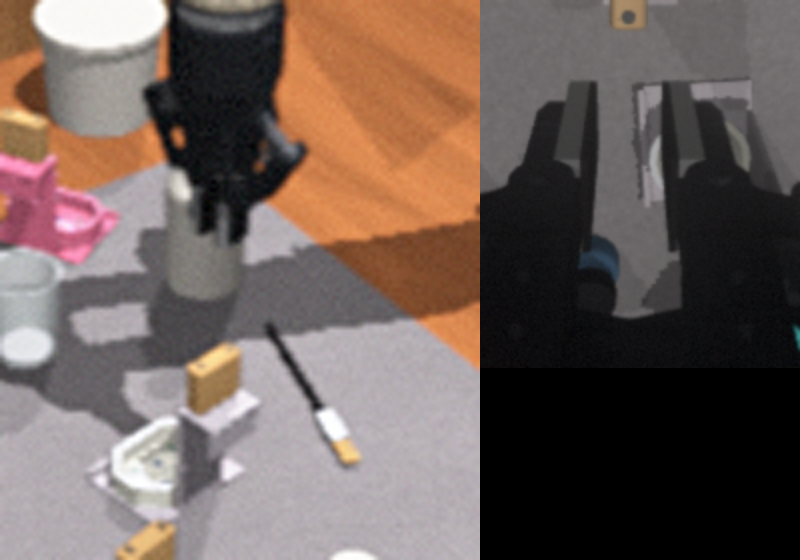

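```bash
python3 - <<'E'
from h import *
x,y=449.9,-151.0
grip(60)
for z in(130,110,100,92,84):
  move_l([x,y,z],speed=100);f=get_obs()['wrist_force'];print(z,f.round(1))
  if abs(f[2])>5: break
grip(5,60);o=get_obs();print(o['grip_width'],o['wrist_force'].round(1),o['t'])
if o['grip_width']>13:
  move_l([x,y,z+15],speed=40);wait(.3);o=get_obs();print(o['grip_width'],o['wrist_force'].round(2),o['moment'].round(3),o['tcp_pos'],o['t'])
a=get_image("scene");w=get_image("wrist");save("g",a,(200,110,350,260),4)
q=cv2.imread("pics/g.png");y2=cv2.resize(w[200:384,205:305],(200,368))[...,::-1]
z=np.zeros((600,800,3),np.uint8);z[:,:600]=q;z[:368,600:]=y2;cv2.imwrite("pics/g.png",z)
E
```

```text
130 [-0.2 -0.   0.1]
110 [-0.6  0.1 -0.8]
100 [-0.1 -0.5 -1.3]
92 [-0.6 -0.   1.1]
84 [ 0.1  0.4 -0.1]
15.030692313468483 [0.  0.2 0.4] 21.775
15.161006329413134 [ 0.21  0.07 -2.77] [ 0.073 -0.077  0.017] [ 449.69212021 -150.88917788   98.74635253] 22.6
```

View pics/g.png

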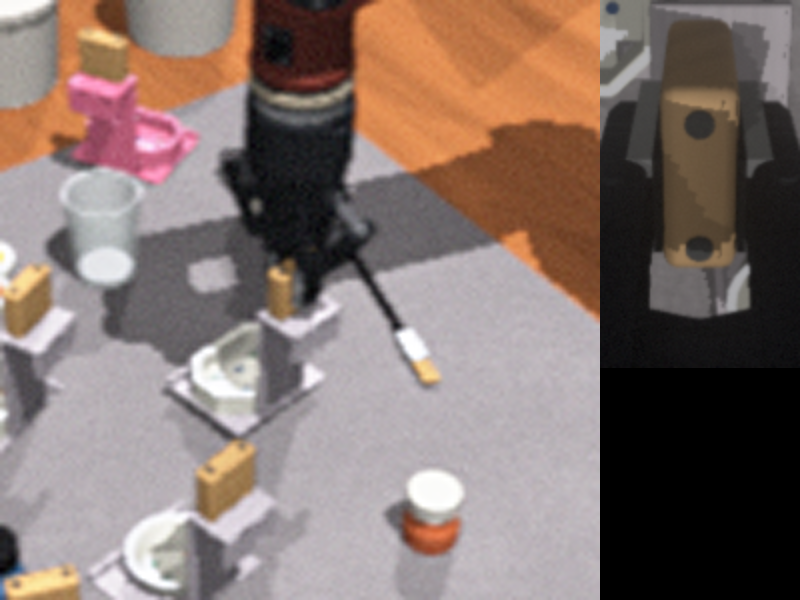

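```bash
python3 - <<'E'
from h import *
x,y=449.7,-150.9
move_l([x,y,255],speed=150)
bx=np.array([-.096,.9954]);P=np.array([547.7,219.6])+bx*(-5+2)
goto([*P,255],[180,0,95.5]);wait(.2);o=get_obs();print(o['grip_width'],o['wrist_force'].round(1),o['tcp_pos'],o['ee_rot'].round(1),o['t'])
move_l([*P,150],speed=90);wait(.1)
def st():
  f=np.mean([get_obs()['wrist_force'] for _ in range(3)],0);o=get_obs();print(f.round(1),o['moment'].round(2),o['tcp_pos'].round(1),round(o['grip_width'],1),round(o['t'],1));return f
st()
for z in list(range(142,112,-6))+list(range(114,98,-1)):
  move_l([*P,z],speed=40 if z>115 else 12)
  f=st()
  if np.hypot(*f[:2])>6 or f[2]>-.8 : break
E
```

```text
15.090794002397454 [ 1.1 -0.5 -2.5] [548.31936128 215.38156414 255.16081188] [180.    0.   95.4] 25.5083
[ 1.   0.3 -2.9] [ 0.12 -0.05 -0.01] [548.7 216.8 151. ] 15.4 26.9
[-0.2 -0.2 -2.7] [ 0.07 -0.01  0.04] [547.4 216.5 141.3] 15.2 27.3
[ 0.2 -0.  -2.7] [0.1  0.03 0.07] [547.5 216.5 135.4] 15.1 27.6
[-0.4  0.3 -2.8] [0.07 0.02 0.04] [547.5 216.5 129.4] 15.2 27.9
[ 0.6 -0.9 -2.3] [ 0.09 -0.04  0.02] [547.5 216.5 123.4] 15.2 28.2
[-0.1  0.  -2.5] [ 0.06  0.04 -0.04] [547.5 216.5 117.4] 14.8 28.5
[-0.3 -0.  -2.6] [ 0.09 -0.01 -0.03] [547.9 216.6 113.9] 15.4 29.0
[ 0.2  0.1 -3.2] [ 0.07 -0.01 -0.01] [547.9 216.6 112.9] 15.2 29.2
[-0.4  0.3 -2.9] [ 0.15 -0.02 -0.06] [547.9 216.6 111.9] 14.8 29.5
[ 0.6 -0.8 -2.7] [ 0.06 -0.03 -0.01] [547.9 216.6 110.9] 15.0 29.7
[-0.7  0.1 -2.3] [ 0.09 -0.01 -0.  ] [547.9 216.6 109.9] 15.2 30.0
[-0.8 -0.3  0.6] [ 0.03  0.12 -0.01] [548.2 216.7 109.5] 15.5 30.2
```

```bash
python3 - <<'E'
from h import *
def st():
  o=get_obs();print(o['wrist_force'].round(1),round(o['grip_width'],1),round(o['t'],1))
grip(15,20);st()
for w in(16,17,18,19,20,21,22,24,27,31): grip(w);st()
grip(55);wait(.3);st()
p=get_obs()['tcp_pos'];move_l([p[0],p[1],200],speed=90)
# views
goto([506,60,300],[180,0,90]);wait(.3);c=cam("wrist");w=get_image("wrist");a=get_image("scene");t=get_image("top");st()
u,v=proj(c,(548,205,130))[0];x0=int(min(u-65,379));y0=int(v-100);print(x0,y0)
z=np.zeros((600,800,3),np.uint8)
z[:,:400]=cv2.resize(w[y0:y0+200,x0:x0+133],(400,600),interpolation=cv2.INTER_CUBIC)
z[:300,400:]=cv2.resize(a[225:345,240:400],(400,300),interpolation=cv2.INTER_CUBIC)
z[300:,400:]=cv2.resize(t[120:270,110:310],(400,300),interpolation=cv2.INTER_CUBIC)
cv2.imwrite("pics/fin.png",z[...,::-1])
import pickle;pickle.dump((c,x0,y0),open("f.pkl","wb"))
E
```

```text
[-0.9 -0.2  0.6] 15.4 30.4
[-0.6  0.1  1.4] 15.8 30.6
[-0.5 -1.2  0. ] 17.0 30.9
[-0.2 -1.  -0.1] 18.0 31.1
[ 0.1  0.5 -0.8] 19.0 31.3
[-0.3  0.6 -0.7] 19.8 31.5
[0.4 0.1 0.3] 21.1 31.7
[0.  0.2 0.8] 21.7 31.9
[ 0.8 -0.3 -1. ] 24.2 32.2
[-0.1 -0.  -0.7] 27.0 32.4
[-0.3  0.3 -0.5] 31.1 32.6
[ 0.1  0.5 -0.3] 54.8 33.2
[ 0.6 -1.   0.5] 55.0 35.6
311 101
```

View pics/fin.png

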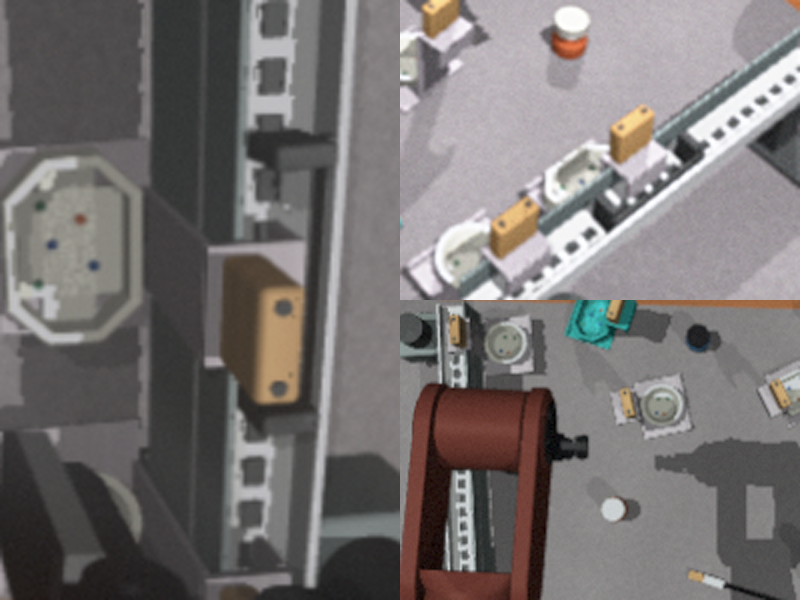

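```bash
python3 - <<'E'
from h import *
import pickle
c,x0,y0=pickle.load(open("f.pkl","rb"))
a,b=[onz(c,(x0+u/3.0,y0+v/3),177) for u,v in((283,306),(280,389))]
m=(a+b)/2;d=b-a;B=np.array([[-.096,.9954],[-.9954,-.096]]);print(a,b,np.degrees(np.arctan2(d[1],d[0])),B@(m[:2]-[547.7,219.6]))
sign_off();print(get_obs()['t'])
E
```

```text
[533.05180356 215.20838375 177.        ] [563.87467121 218.81771979 177.        ] 6.67887868547904 [-2.64831905 -0.51137947]
the job is handed in; nothing more can be done
the job is handed in; nothing more can be done
```

The octagonal-dish carrier is hanging on the rail in the bay between the two dogs, and the job is handed in. The robot clock read 35.6 s after the last look.

- **First grasp missed:** the fingers closed just above the block and moved nothing. The pictures showed the real fingertips about 37 mm short of the reported tool point. I allowed for this and the second grasp held: grip width 15 mm, lifted weight about 2.8 N.
- **Hanging:** I lowered the carrier in 1 mm steps until the lip took the weight, at tool height 109.5 mm against the 109 mm expected. I then opened the fingers in small steps so it settled without a drop.
- **Last checks:**
  - The hook is over the lip, between the dogs, with the dish on the outer side.
  - The block top is about 0.5 mm from mid-gap and within about 1.2° of square to the rail.
  - Across the lip, the block sits at x −2.6 mm, where I aimed for −3.
- **Other carriers:** the round one stands where it was. The square one is only partly in the last picture, which shows no sign that it moved. Nothing touched either one.
- **Not measured:** I did not measure the droop angle onto the skirt. The final position comes from one camera view, using the block's known height.

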